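# Tidy up around the slim organiser by the fridge

### The job

Tidy the worktop: slide the blue storage box, without lifting it off the worktop, squarely onto the middle of its grey mat, hang every utensil lying about by its eye on a hook of its own on the rack so that it hangs straight down, and stand the can, the mug and the straw holder (whichever are there) upright, fully on top of the cream organiser. Leave the jars, pepper mill, timer and butter dish where they are.

Things in the scene. Friction and masses are not known exactly. Their poses are not given: they have to be found in the camera images.
- organiser: slim cream plastic organiser, fixed, 140 mm deep (its x), 340 mm wide (its y), 120 mm high, with a tilt-out bin in its front; its flat, rimless open top is the shelf, 120 mm above the worktop; origin at the centre of its underside; its front faces its -x
- rack: cream hook rack fixed to the worktop: a level bar 300 mm long at height 262 mm on two posts, with three steel hooks 95 mm apart along its y; origin on the worktop below the bend of the middle hook; the hooks point to its -x and the bar and posts stand 55 mm behind the bends, at its +x
- mat: thin grey mat, 160 mm (its x) by 130 mm (its y), flat on the worktop between organiser and rack: the place of the blue box; origin at its centre, level with the worktop
- box_center (a point): open-topped blue plastic storage box, 130 mm (its x) by 100 mm (its y) by 50 mm high outside, walls 4 mm, empty, about 0.35 kg; the point lies at its centre, 25 mm above its underside; it slides freely on worktop and mat
- turner_mid (a point): turner with a flat rectangular steel blade (50 by 60 mm, 5 mm thick) and black handle, 196 mm overall, about 0.09 kg; point at the middle of its straight handle (16 mm wide, 10 mm thick), half-way through it, 5 mm above the worktop when lying; x runs along the handle to the round wire eye, centred 75 mm from here (opening 26 mm, outside 46 mm, wire 10 mm thick); same on both faces
- spoon_mid (a point): wooden spoon with a round flat bowl 56 mm across, 198 mm overall, about 0.09 kg; point at the middle of its straight handle (16 mm wide, 10 mm thick), half-way through it, 5 mm above the worktop when lying; x runs along the handle to the round wire eye, centred 75 mm from here (opening 26 mm, outside 46 mm, wire 10 mm thick); same on both faces
- brush_mid (a point): wooden dish brush with a block head 52 by 44 mm, 10 mm thick, 194 mm overall, about 0.09 kg; point at the middle of its straight handle (16 mm wide, 10 mm thick), half-way through it, 5 mm above the worktop when lying; x runs along the handle to the round wire eye, centred 75 mm from here (opening 26 mm, outside 46 mm, wire 10 mm thick); same on both faces
- can_mid (a point): closed aluminium can, 60 mm across, 120 mm high; point at its centre, 60 mm above its foot, z up its axis
- mug_mid (a point): white ceramic mug, 66 mm across, 90 mm high, with a handle on its own +y side reaching 69 mm from the axis; point on its axis half-way up, 45 mm above its foot, z up
- straws_mid (a point): empty stainless straw holder, an open cup slightly narrower at the foot, 60 mm across at the rim, 130 mm high, wall 3 mm; point on its axis half-way up, 65 mm above its foot, z up
- hook0 (a point): hook at the rack's -y end: the point is its bend, 250 mm above the worktop; from it the 8 mm steel wire runs 55 mm back (+x) to the bar, rising 6 mm, and an upturned tip stands straight up 25 mm (top at 279 mm); axes as the rack's. A utensil let go level, eye around the tip, swings down and hangs
- hook1 (a point): hook in the middle: the point is its bend, 250 mm above the worktop; from it the 8 mm steel wire runs 55 mm back (+x) to the bar, rising 6 mm, and an upturned tip stands straight up 25 mm (top at 279 mm); axes as the rack's. A utensil let go level, eye around the tip, swings down and hangs
- hook2 (a point): hook at the rack's +y end: the point is its bend, 250 mm above the worktop; from it the 8 mm steel wire runs 55 mm back (+x) to the bar, rising 6 mm, and an upturned tip stands straight up 25 mm (top at 279 mm); axes as the rack's. A utensil let go level, eye around the tip, swings down and hangs
- turner_eye (a point): centre of the eye of the turner, 75 mm from its _mid point
- spoon_eye (a point): centre of the eye of the spoon, 75 mm from its _mid point
- brush_eye (a point): centre of the eye of the brush, 75 mm from its _mid point
- salt: small glass salt jar, 40 mm across, 80 mm high; a bystander, leave it where it is; origin at the centre of its underside
- pepper: dark wooden pepper mill, 44 mm across, 90 mm high; a bystander, leave it where it is; origin at the centre of its underside
- tea: white tea jar, 70 mm across, 100 mm high; a bystander, leave it where it is; origin at the centre of its underside
- timer: white round kitchen timer, 64 mm across, 55 mm high; a bystander, leave it where it is; origin at the centre of its underside
- spice1: spice jar, 48 mm across, 90 mm high, on the left beyond the fixtures; a bystander, leave it where it is; origin at the centre of its underside
- spice2: spice jar, 48 mm across, 90 mm high, on the right beyond the fixtures; a bystander, leave it where it is; origin at the centre of its underside
- butter: white butter dish, 70 by 150 mm, 50 mm high; a bystander, leave it where it is; origin at the centre of its underside
Not all that is in view belongs to the job. Of the things that look like the part that bears box_center, take the one that is farthest to the robot's left at the start.

How it is judged:
At the end, for the whole second after the job is handed in: Box flat, within 20 mm of the mat centre on each axis and 0.25 rad square; each utensil hangs by its eye on its own hook, within 20 mm sideways and 0.35 rad of plumb; each vessel on the organiser top, within 0.1 rad of upright, axis within 45 mm (depth) and 145 mm (width) of its centre (((x of turner_eye in the frame of hook0 between -0.02 and 0.05 m and y of turner_eye in the frame of hook0 between -0.02 and 0.02 m and z of turner_eye in the frame of hook0 between -0.025 and 0.008 m) or (x of turner_eye in the frame of hook1 between -0.02 and 0.05 m and y of turner_eye in the frame of hook1 between -0.02 and 0.02 m and z of turner_eye in the frame of hook1 between -0.025 and 0.008 m) or (x of turner_eye in the frame of hook2 between -0.02 and 0.05 m and y of turner_eye in the frame of hook2 between -0.02 and 0.02 m and z of turner_eye in the frame of hook2 between -0.025 and 0.008 m)) and angle between each of turner_mid, spoon_mid, brush_mid's own x axis and vertical below 0.35 rad and ((x of spoon_eye in the frame of hook0 between -0.02 and 0.05 m and y of spoon_eye in the frame of hook0 between -0.02 and 0.02 m and z of spoon_eye in the frame of hook0 between -0.025 and 0.008 m) or (x of spoon_eye in the frame of hook1 between -0.02 and 0.05 m and y of spoon_eye in the frame of hook1 between -0.02 and 0.02 m and z of spoon_eye in the frame of hook1 between -0.025 and 0.008 m) or (x of spoon_eye in the frame of hook2 between -0.02 and 0.05 m and y of spoon_eye in the frame of hook2 between -0.02 and 0.02 m and z of spoon_eye in the frame of hook2 between -0.025 and 0.008 m)) and ((x of brush_eye in the frame of hook0 between -0.02 and 0.05 m and y of brush_eye in the frame of hook0 between -0.02 and 0.02 m and z of brush_eye in the frame of hook0 between -0.025 and 0.008 m) or (x of brush_eye in the frame of hook1 between -0.02 and 0.05 m and y of brush_eye in the frame of hook1 between -0.02 and 0.02 m and z of brush_eye in the frame of hook1 between -0.025 and 0.008 m) or (x of brush_eye in the frame of hook2 between -0.02 and 0.05 m and y of brush_eye in the frame of hook2 between -0.02 and 0.02 m and z of brush_eye in the frame of hook2 between -0.025 and 0.008 m)) and distance between turner_eye and spoon_eye above 0.05 m and distance between each of turner_eye, spoon_eye and brush_eye above 0.05 m and x of can_mid in the frame of organiser between -0.045 and 0.045 m and y of can_mid in the frame of organiser between -0.145 and 0.145 m and z of can_mid in the frame of organiser between 0.174 and 0.186 m and angle between each of can_mid, mug_mid, straws_mid's own z axis and vertical below 0.1 rad and x of mug_mid in the frame of organiser between -0.045 and 0.045 m and y of mug_mid in the frame of organiser between -0.145 and 0.145 m and z of mug_mid in the frame of organiser between 0.159 and 0.171 m and x of straws_mid in the frame of organiser between -0.045 and 0.045 m and y of straws_mid in the frame of organiser between -0.145 and 0.145 m and z of straws_mid in the frame of organiser between 0.179 and 0.191 m and x of box_center in the frame of mat between -0.02 and 0.02 m and y of box_center in the frame of mat between -0.02 and 0.02 m and angle between the x axis of box_center and the x axis of mat, either way round below 0.25 rad and height (world z) of box_center below 0.032 m); the robot touches nothing.
It fails at once if the blue box is lifted off the worktop (height (world z) of box_center above 0.055 m).
It fails at once if a bystander is disturbed (moved more than 50 mm) (distance of any of salt, pepper, tea, timer, spice1, spice2, butter from where it was at the start of the episode above 0.05 m).
Of turner, spoon, brush only 2 to 3 are there at a start; the rules pass over those that are not, and their reading is None.
Of can, mug, straws only 2 to 3 are there at a start; the rules pass over those that are not, and their reading is None.
At some moment in a run one of box, turner, spoon, brush may be knocked a few centimetres aside while the robot is not near it.
It also fails if it takes over 210 s, if anything falls off the work surface, if the arm or the gripper's body presses on something with over 40 N, if the wrist force passes 120 N, or if a joint passes its speed limit or range.

### The arm

A 6-joint arm with a two-finger parallel gripper is mounted at the origin on the work surface. World frame = base frame: x ahead of the robot, y to its left, z up, the work surface at z = 0. Lengths are in m, angles in rad, forces in N, time in s.
With the tool pointing down it reaches from about 0.375 to 0.825 m from the base axis. Payload 5.5 kg.
Tool frame: the origin (TCP) lies on the centre line of the jaws, within the pads' length; the fingertips stand 11 mm ahead of it and the grasp point (between the pads) lies 8 mm behind it; z points along the fingers, y is the line along which they close (so a half turn about z gives the same grasp; the last joint's range is limited). The gripper opens to 85 mm and grips with 20 to 120 N. Pads are 22 mm wide; open, the fingers measure 114 mm over their backs; the gripper's body (76 mm by 85 mm) begins 54 mm behind the grasp point. The pads swing forward as they close: fully open they stand 13 mm farther back than shut.
Start: joints at [1.314, 0.314, -0.047, 1.21, 0, 1.571], TCP at [0.152, 0.58, 0.242] pointing down, gripper open.
Joint ranges: [-2.67, 2.67], [-0.69, 1.73], [-1.03, 1.25], [-2.08, 2.16], [-1.42, 1.45], [-3.14, 3.14]. Speed limits (rad/s): [2.39, 2.39, 3.01, 3.14, 3.14, 3.14].

### API

Orientations are given as a unit quaternion [w, x, y, z].
In Python, from bench import arm, eyes, finder gives the robot as it stands. The module is installed in compiled form; this text tells all that it offers.
- The arm moves only by the shell command python3 -m crank 'ROWS' [FORCE]. ROWS is JSON, one flat list of numbers, 5 for each row, row after row: the closure, from 0 (fully open) to 1 (shut), then the shift along the tool's x, y, z in cm, then the turn about the tool's z in degrees. A call has 1 to 10 rows; each row shifts and turns the commanded pose from where the row before left it, along the tool's axes as they then stand; what a row does not reach is not made up. A row lasts 1/12 s, in which the tool goes at most 41.7 mm and 7.16 degrees, less where a joint would pass 70% of its speed; a pose out of reach is approached as far as the arm can. A call with a gripper value outside its range is refused whole. The fingers move at their own pace and stop on an object; FORCE is the grip in N (left out, the last holds). Time passes only in rows, so rows that do not move let the fingers close. It gives the time, the measured TCP pose, the force, the opening and the grip force at its end, in the units of the state.
- arm.state(): the state, without advancing time (a new reading comes with each control period).
- eyes.snapshot(name): name is "scene" or "side" or "wrist"; returns a dict with "img" (400x640x3 uint8, red, green, blue), "z_map" (400x640 float32, m along the optical axis (not along the pixel's ray), 0 where there is no reading), "fx", "fy", "cx", "cy" (pixels), "eye" and "orientation" of the camera in the world; the wrist camera has in their place "tool_from_camera" (4x4, takes a point from camera to tool coordinates, whose origin is the TCP and whose axes are the flange's). Camera axes: x right, y up, looking along -z (the intrinsics and any distortion apply to the point x, -y, -z); pixel columns grow to the right and rows downward; lengths in m; the calibration is good to about 2 mm. A picture is of the moment at which its call begins: read the wrist's pose just before it.
- arm.sign_off(): hands the job in; it is judged then, once.
Trained networks look in the newest picture that a camera, given by its name, has taken for a name from the list of things; names that differ only in an ending like _2 or _b are one class to them, and where a whole thing is asked for, a point or a joint stands for the part that bears it (a point fixed in the world has none). Each returns a list of dicts, best first, with "conf" (0 to 1); they miss things now and then, are a little off and sometimes report something else, mostly with a low value. They report only what shows in the picture. A call takes as long as a camera call. They do not tell look-alikes from the thing itself.
- finder.search_frame(target, camera): "position" ([column, row] in pixels, amid what is visible of it).
- finder.cut_out(target, camera): "region" (400x640 bool, what is visible of it) and "position" ([column, row] in pixels, amid what is visible of it).
- finder.spot_point(target, camera): "position" ([column, row] in pixels: a listed point, or the origin of a listed thing).
The state is a dict: "time": time; "joint_positions": joint angles; "qvel": joint speeds; "tau": joint torques, N m; "tcp_pos": TCP position; "eef_rot": TCP orientation; "force": force on the tool from outside, world axes, zero at the start; "torque": the same for the moment, N m; "finger_gap": finger opening in m; "gripper_force": force on a finger pad.
Only numpy, scipy, OpenCV 4.12 (cv2) and the standard library are available. Lean on these libraries where they do the work, as an engineer would, in place of code of your own. Each camera call takes 0.05 s, during which the arm holds its last target. There are 200 camera calls.

## Working session

There is one attempt and no reset: what is moved stays moved. The work goes in short steps, Python scripts to look and compute and a shell command to move; the robot and the scene stay as the last step left them, time stands still between calls to the robot, and variables do not carry over. Pictures are saved under pics/ and viewed, at most 14 in all, crops included, and the job is handed in when it is done.

```bash
mkdir -p pics; cat > h.py <<'E'
import numpy as np, cv2, json
from scipy.spatial.transform import Rotation as R
from bench import arm, eyes, finder
def rot(q): return R.from_quat([q[1],q[2],q[3],q[0]]).as_matrix()
def snap(n):
    s=arm.state(); d=eyes.snapshot(n)
    if n=="wrist":
        T=np.array(d["tool_from_camera"]); W=np.eye(4); W[:3,:3]=rot(s["eef_rot"]); W[:3,3]=s["tcp_pos"]; M=W@T
    else:
        M=np.eye(4); M[:3,:3]=rot(d["orientation"]); M[:3,3]=d["eye"]
    d["M"]=M; return d
def cloud(d):
    z=d["z_map"]; v,u=np.mgrid[0:z.shape[0],0:z.shape[1]]
    P=np.stack([(u-d["cx"])/d["fx"]*z,-(v-d["cy"])/d["fy"]*z,-z],-1)
    return P@d["M"][:3,:3].T+d["M"][:3,3]
def onplane(d,px,h):
    r=d["M"][:3,:3]@np.array([(px[0]-d["cx"])/d["fx"],-(px[1]-d["cy"])/d["fy"],-1]); e=d["M"][:3,3]
    return e+r*(h-e[2])/r[2]
def save(d,n): cv2.imwrite(f"pics/{n}.png",cv2.cvtColor(d["img"],cv2.COLOR_RGB2BGR))
E
cat > a.py <<'E'
from h import *
np.set_printoptions(precision=3,suppress=True)
print(arm.state())
for c in ["scene","side"]:
    d=snap(c); save(d,c+"0"); P=cloud(d); print(c,d["M"].round(3).tolist(),[k for k in d])
    for t,h in dict(organiser=0,rack=0,mat=0,box_center=.025,turner_mid=.005,turner_eye=.005,spoon_mid=.005,spoon_eye=.005,brush_mid=.005,brush_eye=.005,can_mid=.06,mug_mid=.045,straws_mid=.065,hook0=.25,hook1=.25,hook2=.25,salt=0,pepper=0,tea=0,timer=0,spice1=0,spice2=0,butter=0).items():
        print(c,t,[(round(r["conf"],2),np.round(r["position"]).astype(int).tolist(),onplane(d,r["position"],h).round(3).tolist()) for r in finder.spot_point(t,c)[:3]])
E
python3 a.py
```

```text
{'time': 0.0, 'joint_positions': array([ 1.314,  0.314, -0.048,  1.21 ,  0.   ,  1.571]), 'qvel': array([-0.001, -0.001, -0.001,  0.001,  0.001,  0.001]), 'tau': array([ -0.   , -53.959,  33.975,   0.019,   0.   ,  -0.   ]), 'tcp_pos': array([0.152, 0.58 , 0.241]), 'eef_rot': array([-0.   ,  0.128,  0.992, -0.001]), 'force': array([-0.251,  1.071,  0.069]), 'torque': array([ 0.03 , -0.01 , -0.052]), 'gripper_force': 0.0, 'finger_gap': 0.08539663080108525}
scene [[-0.417, -0.66, 0.625, 1.254], [0.909, -0.289, 0.3, 0.352], [-0.017, 0.693, 0.721, 1.035], [0.0, 0.0, 0.0, 1.0]] ['img', 'z_map', 'fx', 'fy', 'cx', 'cy', 'eye', 'orientation', 'M']
scene organiser [(0.96, [244, 216], [0.565, -0.298, 0.0]), (0.65, [332, 216], [0.43, 0.001, 0.0]), (0.64, [404, 248], [0.463, 0.281, 0.0])]
scene rack []
scene mat [(0.71, [311, 245], [0.581, -0.014, 0.0])]
scene box_center [(0.95, [288, 148], [0.17, -0.32, 0.025]), (0.89, [337, 217], [0.447, 0.026, 0.025])]
scene turner_mid [(0.6, [405, 247], [0.464, 0.283, 0.005]), (0.4, [242, 178], [0.395, -0.417, 0.005])]
scene turner_eye []
scene spoon_mid [(0
[... 3429 characters left out ...]
alt [(0.69, [248, 245], [0.332, 0.102, 0.0])]
side pepper [(0.54, [390, 217], [0.745, -0.145, 0.0]), (0.37, [390, 269], [0.566, -0.279, 0.0])]
side tea [(0.68, [191, 173], [0.416, 0.527, 0.0]), (0.27, [242, 200], [0.452, 0.279, 0.0]), (0.21, [395, 297], [0.494, -0.352, 0.0])]
side timer [(0.76, [434, 359], [0.408, -0.54, 0.0]), (0.43, [226, 188], [0.452, 0.366, 0.0])]
side spice1 [(0.72, [419, 230], [0.763, -0.247, 0.0]), (0.65, [306, 163], [0.757, 0.263, 0.0]), (0.32, [393, 296], [0.491, -0.347, 0.0])]
side spice2 [(0.72, [419, 230], [0.763, -0.247, 0.0]), (0.65, [306, 163], [0.757, 0.263, 0.0]), (0.32, [393, 296], [0.491, -0.347, 0.0])]
side butter [(0.86, [367, 188], [0.807, 0.005, 0.0])]
```

View pics/scene0.png

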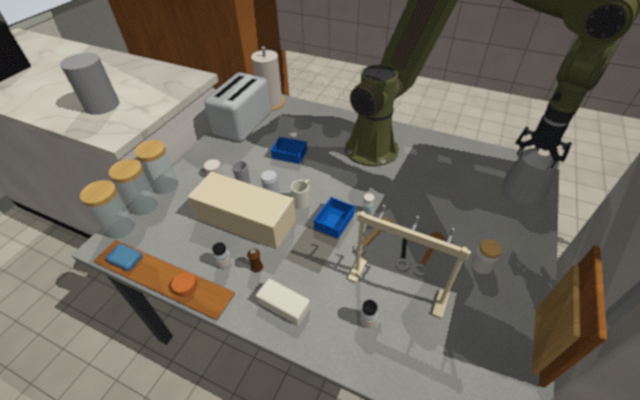

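View pics/side0.png

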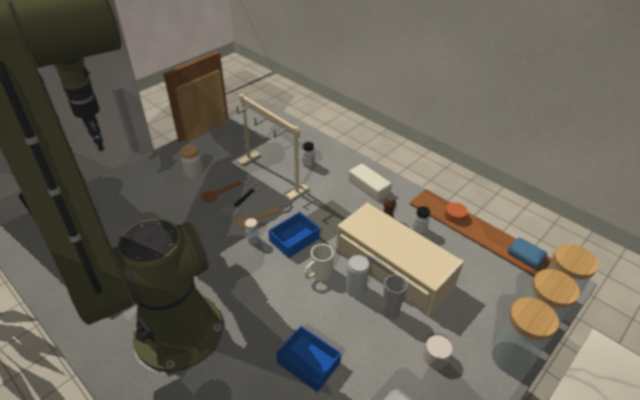

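The scene view shows three utensils under the rack at about (372,234), (404,247) and (430,250), the box to move at (335,217), the three vessels in front of the organiser, and a decoy box at (288,148). Next I'll get the geometry from the depth maps.

```bash
cat > b.py <<'E'
from h import *
np.set_printoptions(precision=3,suppress=True)
C=[];K=[]
for c in ["scene","side"]:
    d=snap(c); P=cloud(d); m=d["z_map"]>0; C.append(P[m]); K.append(d["img"][m])
def rect(P): 
    (c,s,a)=cv2.minAreaRect((P[:,:2]*1000).astype(np.float32)); return np.round(c,1),np.round(s,1),round(a,1),len(P)
def sel(P,x0,x1,y0,y1,z0,z1): return P[(P[:,0]>x0)&(P[:,0]<x1)&(P[:,1]>y0)&(P[:,1]<y1)&(P[:,2]>z0)&(P[:,2]<z1)]
for P in C:
    print("org",rect(sel(P,.45,.75,-.52,-.08,.112,.128)))
    print("bar",rect(sel(P,.57,.75,.1,.55,.25,.29)))
    print("hooks x,z range"); h=sel(P,.50,.60,.1,.5,.235,.295)
    for yy in (.21,.305,.40):
        q=h[abs(h[:,1]-yy)<.04]; q=q[q[:,0]<q[:,0].min()+.012] if len(q) else q; print(len(q), q.mean(0) if len(q) else '', q[:,2].max() if len(q) else '')
    print("box",rect(sel(P,.36,.54,-.07,.12,.042,.06)))
    for n,(x,y,z) in dict(can=(.44,-.25,.12),mug=(.42,-.138,.09),str=(.446,-.375,.13),salt=(.34,.11,.08)).items():
        print(n,rect(sel(P,x-.08,x+.08,y-.055,y+.055,z-.008,z+.01)))
        print(' full',rect(sel(P,x-.09,x+.07,y-.06,y+.06,.03,z+.01)))
E
python3 b.py
```

```text
org (array([ 549.1, -286.3]), array([197.8, 344.8]), 0.1, 3068)
bar (array([596.5, 300.7]), array([299.2,  58.6]), 88.2, 1160)
hooks x,z range
24 [0.561 0.207 0.265] 0.2783490783624385
28 [0.565 0.301 0.263] 0.2771524258919815
31 [0.567 0.396 0.264] 0.2773759990767055
box (array([439.7,  40. ]), array([147.1, 162.8]), 85.0, 212)
can (array([ 465.8, -249.8]), array([109.2, 108. ]), 89.8, 223)
 full (array([ 460.8, -250. ]), array([ 97.9, 118.6]), 0.2, 346)
mug (array([ 416.5, -136.4]), array([67. , 62.5]), 29.2, 76)
 full (array([ 405.8, -142. ]), array([95.6, 64. ]), 23.9, 383)
str (array([ 473.5, -376.4]), array([ 61.8, 115.4]), 76.5, 59)
 full (array([ 466.4, -375.2]), array([118.2,  99. ]), 89.9, 378)
salt (array([360.4, 108.3]), array([37. , 35.5]), 20.6, 69)
 full (array([376.3,  91.9]), array([40.4, 85.1]), 46.6, 182)
org (array([ 545.8, -285.2]), array([191.1, 343.4]), 0.2, 4702)
bar (array([593.2, 298.8]), array([301.4,  51.6]), 88.1, 630)
hooks x,z range
23 [0.553 0.205 0.264] 0.2811253724844862
21 [0.556 0.299 0.265] 0.2827194844286437
18 [0.558 0.393 0.266] 0.28312588034322583
box (array([436.6,  29.4]), array([134.5, 160.8]), 86.2, 321)
can (array([ 462.1, -250.1]), array([115.2, 108.7]), 0.5, 554)
 full (array([ 456. , -250.1]), array([107.9, 119.7]), 0.2, 1340)
mug (array([ 436.4, -141.7]), array([ 71.9, 142.9]), 76.8, 232)
 full (array([ 397. , -145.1]), array([101.1,  65.4]), 23.3, 648)
str (array([ 468.2, -374. ]), array([107.3, 114.6]), 89.1, 243)
 full (array([ 463. , -374.9]), array([119.8, 105.9]), 90.0, 1494)
salt (array([352.8, 106.7]), array([37.5, 33.6]), 48.0, 105)
 full (array([366.3,  85.6]), array([41.9, 87.4]), 37.7, 263)
```

```bash
python3 - <<'E'
from h import *
s=arm.state();print(rot(s["eef_rot"]).round(3).tolist()); d=snap("wrist"); print(np.array(d["tool_from_camera"]).round(3).tolist(),d["fx"],d["cx"],d["cy"]); save(d,"w0")
E
```

```text
[[-0.967, 0.254, -0.0], [0.254, 0.967, -0.0], [-0.0, -0.0, -1.0]]
[[-0.0, 0.963, 0.269, 0.068], [1.0, 0.0, -0.001, 0.001], [-0.001, 0.269, -0.963, -0.132], [0.0, 0.0, 0.0, 1.0]] 336.76802381453456 317.7076257367802 194.44250851255248
```

```bash
python3 -m crank '[0,-3,-2.2,-0.6,0, 0,-3,-2.2,-0.6,0, 0,-3,-2.2,-0.6,0, 0,-3,-2.2,-0.6,0, 0,-3,-2.2,-0.6,0, 0,-3,-2.2,-0.6,0, 0,-3,-2.2,-0.6,0, 0,-3,-2.2,-0.6,0, 0,-3,-2.2,-0.6,0, 0,-3,-2.2,-0.6,0]' 30
python3 -m crank '[0,-1,-0.9,0,-4.9, 0,-1,-0.9,0,-4.9, 0,0,0,0,-4.9, 0,0,0,0,0]'
cat > u.py <<'E'
from h import *
import sys
s=arm.state(); print(np.round(s["tcp_pos"],3),rot(s["eef_rot"]).round(2)[:,1],s["time"],np.round(s["joint_positions"],2))
d=snap("wrist"); save(d,sys.argv[1])
P=cloud(d); 
for n in sys.argv[2:]:
    for e,h in (("_mid",.005),("_eye",.005)):
        print(n+e,[(round(r["conf"],2),np.round(r["position"]).astype(int).tolist(),onplane(d,r["position"],h).round(3).tolist()) for r in finder.spot_point(n+e,"wrist")[:3]])
    for r in finder.cut_out(n+"_mid","wrist")[:2]:
        m=r["region"]; v,u=np.nonzero(m); q=onplane_=np.array([onplane(d,(a,b),.008)[:2] for a,b in zip(u[::7],v[::7])])
        c=q.mean(0); w,V=np.linalg.eigh(np.cov((q-c).T)); ax=V[:,1]*np.sign(V[0,1]); t=(q-c)@ax
        print(' mask',round(r["conf"],2),c.round(3),"dir deg",np.degrees(np.arctan2(ax[1],ax[0])).round(1),"ends",(c+ax*t.min()).round(3),(c+ax*t.max()).round(3))
E
python3 u.py w1 turner spoon brush
```

```text
time: 3.38
tcp_pos: [0.3875, 0.2898, 0.3029]
eef_rot: [0.0, 0.128, 0.992, 0.0]
force: [0.9, 1.0, -0.2]
finger_gap: 0.0853
gripper_force: 0.0
time: 3.72
tcp_pos: [0.4029, 0.2688, 0.3024]
eef_rot: [0.0, 0.0, 1.0, 0.0]
force: [0.1, -0.2, 0.5]
finger_gap: 0.0853
gripper_force: 0.0
[0.403 0.269 0.302] [0. 1. 0.] 3.7167 [ 0.59  0.08 -0.2   1.29  0.    0.59]
turner_mid [(0.55, [324, 196], [0.457, 0.278, 0.005])]
turner_eye [(0.78, [333, 245], [0.527, 0.291, 0.005]), (0.51, [128, 280], [0.581, 0.0, 0.005])]
 mask 0.81 [0.428 0.271] dir deg 12.6 ends [0.362 0.256] [0.551 0.298]
 mask 0.6 [0.429 0.363] dir deg -8.5 ends [0.353 0.374] [0.547 0.345]
spoon_mid [(0.67, [388, 190], [0.448, 0.362, 0.005])]
spoon_eye [(0.82, [375, 244], [0.525, 0.35, 0.005])]
 mask 0.97 [0.43  0.363] dir deg -8.2 ends [0.354 0.373] [0.546 0.346]
brush_mid [(0.67, [126, 283], [0.586, -0.003, 0.005]), (0.63, [238, 194], [0.455, 0.165, 0.005])]
brush_eye [(0.91, [227, 242], [0.523, 0.145, 0.005])]
 mask 0.86 [0.437 0.17 ] dir deg -15.8 ends [0.361 0.192] [0.549 0.139]
 mask 0.23 [0.632 0.199] dir deg 88.1 ends [0.629 0.123] [0.64  0.444]
```

```bash
python3 -m crank '[0.4,-2.7,0.4,2,0, 0.4,-2.6,0.4,2,0, 0.4,0,0,4,-6, 0.4,0,0,4,-6, 0.4,0,0,4,0, 0.4,0,0,4,0, 0.4,0,0,3,0, 0.4,0,0,2,0, 0.4,0,0,0,0]'
python3 -c "
from h import *
d=snap('wrist');save(d,'w2')"
```

```text
time: 4.97
tcp_pos: [0.452, 0.2756, 0.0478]
eef_rot: [-0.004, -0.104, 0.995, -0.002]
force: [-1.3, -0.5, -0.4]
finger_gap: 0.0514
gripper_force: 0.0
```

View pics/w2.png

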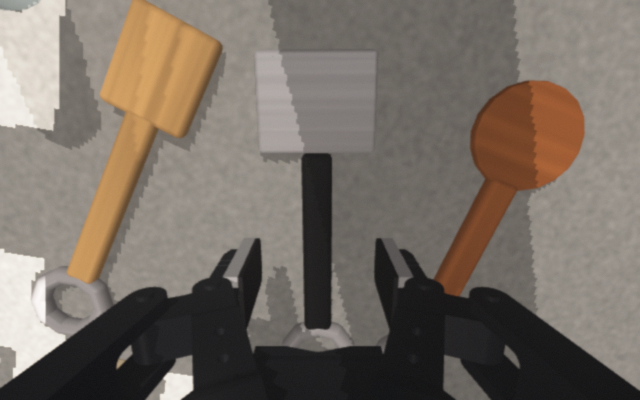

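```bash
python3 -m crank '[0.4,0,0,2,0, 0.4,0,0,1.5,0, 0.4,0,0,0,0, 1,0,0,0,0, 1,0,0,0,0, 1,0,0,0,0, 1,0,0,0,0, 1,0,0,0,0]' 40
python3 -m crank '[1,0,0,0,0, 1,0,0,-2,0, 1,0,0,-4,0, 1,0,0,-4,0, 1,0,0,-4,0, 1,0,0,-4,0, 1,0,0,-4,0, 1,0,0,-4,0, 1,0,0,-3.5,6, 1,0,0,0,6]'
python3 u.py w3 turner
```

```text
time: 5.68
tcp_pos: [0.4567, 0.2782, 0.0193]
eef_rot: [0.001, -0.104, 0.995, 0.001]
force: [-2.0, -1.1, 6.4]
finger_gap: 0.0136
gripper_force: 39.0
time: 6.52
tcp_pos: [0.458, 0.2791, 0.3214]
eef_rot: [0.005, 0.003, 1.0, 0.003]
force: [0.7, 0.6, 0.3]
finger_gap: 0.0137
gripper_force: 39.2
[0.458 0.279 0.321] [0.01 1.   0.01] 6.5167 [ 0.55  0.16 -0.06  1.33  0.    0.55]
turner_mid [(0.84, [316, 254], [0.609, 0.279, 0.005])]
turner_eye [(0.63, [52, 327], [0.73, -0.132, 0.005]), (0.3, [377, 143], [0.449, 0.361, 0.005])]
 mask 0.97 [0.435 0.283] dir deg -0.7 ends [0.303 0.285] [0.777 0.279]
 mask 0.39 [0.445 0.165] dir deg -12.8 ends [0.36  0.184] [0.547 0.142]
```

```bash
cat > held.py <<'E'
from h import *
import sys
np.set_printoptions(precision=4,suppress=True)
n=sys.argv[1]; s=arm.state(); d=snap("wrist"); save(d,sys.argv[2]); P=cloud(d)
print(np.round(s["tcp_pos"],4),s["time"],s["finger_gap"],rot(s["eef_rot"])[:,1].round(3))
r=finder.cut_out(n+"_mid","wrist")[0]; m=cv2.erode(r["region"].astype(np.uint8),np.ones((3,3)))>0; q=P[m&(d["z_map"]>0)]
q=q[abs(q[:,2]-s["tcp_pos"][2])<.05]
print(r["conf"],len(q),"min/max",q.min(0),q.max(0))
b=(q[:,0]<s["tcp_pos"][0]-.02); A=np.c_[q[b,0]-s["tcp_pos"][0],np.ones(b.sum())]
k=np.linalg.lstsq(A,q[b,2],rcond=None)[0]; ky=np.linalg.lstsq(A,q[b,1],rcond=None)[0]
print("top z slope,at tcp:",k,"y slope, at tcp",ky, "predicted eye z",k[1]-.005+k[0]*.075)
E
python3 held.py turner w4
```

```text
[0.4549 0.2772 0.312 ] 6.7167 0.013305010027117837 [-0.003  1.    -0.   ]
0.75 24298 min/max [0.3576 0.2483 0.2957] [0.511  0.3081 0.3049]
top z slope,at tcp: [0.0166 0.3022] y slope, at tcp [-0.0053  0.2779] predicted eye z 0.2984290155396083
```

View pics/w4.png

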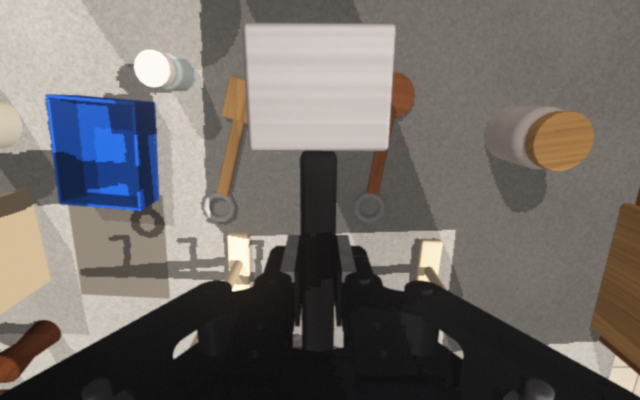

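```bash
python3 -m crank '[1,-1,0.8,-0.3,0, 1,-1,0.8,0,0, 1,-1,0.7,0,0, 1,0,0,0,0, 1,0,0,1.0,0, 1,0,0,1.0,0, 1,0,0,1.0,0, 1,0,0,0,0, 1,0,0,0,0]'
python3 held.py turner w5
```

```text
time: 7.57
tcp_pos: [0.4843, 0.2998, 0.2841]
eef_rot: [-0.001, 0.0, 1.0, -0.001]
force: [0.3, -0.4, -0.8]
finger_gap: 0.0138
gripper_force: 39.2
[0.4843 0.2998 0.2841] 7.5667 0.013816168523529685 [ 0.     1.    -0.001]
0.64 24304 min/max [0.3875 0.2709 0.2676] [0.5405 0.3306 0.2772]
top z slope,at tcp: [0.0142 0.2742] y slope, at tcp [-0.0025  0.3007] predicted eye z 0.2702728796633457
```

```bash
python3 -m crank '[1,0,0,0.4,0, 1,0,0,0,0, 0.3,0,0,0,0, 0.3,0,0,0,0, 0.3,0,0,0,0, 0.3,0,0,0,0, 0.3,0,0,0,0, 0.3,0,0,0,0]'
python3 -m crank '[0.3,3,0,-2,0, 0.3,3,0,-2,0, 0.3,3,1,0,0, 0.3,0,2,0,0, 0.3,0,2,0,0, 0.3,0,0,0,0]'
python3 u.py w6 spoon brush turner
python3 -c "
from h import *
d=snap('side'); save(d,'s6'); cv2.imwrite('pics/s6c.png',cv2.resize(cv2.imread('pics/s6.png')[60:260,150:450],(750,500)))"
```

```text
time: 8.33
tcp_pos: [0.4855, 0.3005, 0.2814]
eef_rot: [0.0, 0.0, 1.0, 0.0]
force: [-0.2, 0.8, 0.3]
finger_gap: 0.0594
gripper_force: 0.0
time: 8.83
tcp_pos: [0.395, 0.3532, 0.3215]
eef_rot: [0.0, -0.001, 1.0, 0.001]
force: [-0.1, -0.2, 0.1]
finger_gap: 0.0598
gripper_force: 0.0
[0.395 0.353 0.322] [-0.  1.  0.] 8.8333 [ 0.73  0.16 -0.07  1.34  0.    0.73]
spoon_mid [(0.67, [322, 190], [0.446, 0.361, 0.005])]
spoon_eye [(0.71, [314, 240], [0.521, 0.35, 0.005])]
 mask 0.87 [0.429 0.363] dir deg -8.5 ends [0.354 0.374] [0.546 0.346]
brush_mid [(0.74, [182, 198], [0.458, 0.168, 0.005]), (0.46, [174, 244], [0.528, 0.148, 0.005])]
brush_eye [(0.98, [172, 245], [0.529, 0.145, 0.005])]
 mask 0.69 [0.434 0.172] dir deg -15.8 ends [0.362 0.192] [0.546 0.14 ]
turner_mid []
turner_eye [(0.45, [322, 189], [0.445, 0.362, 0.005])]
 mask 0.93 [0.688 0.273] dir deg -84.0 ends [0.684 0.315] [0.692 0.237]
```

View pics/s6c.png

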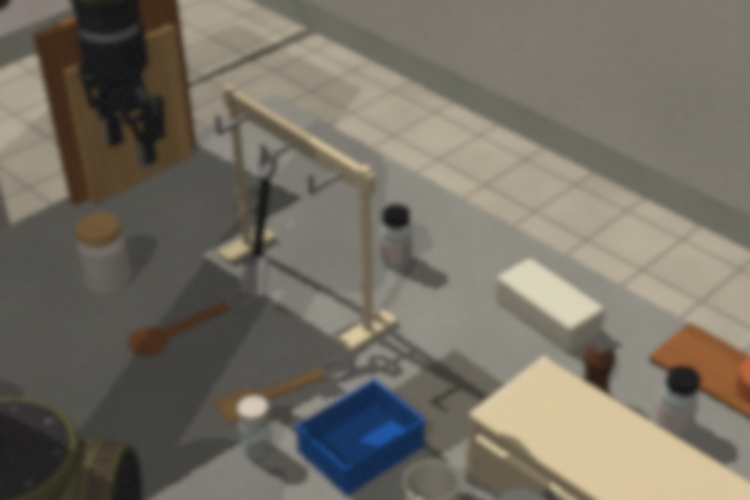

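The turner hangs on the middle hook at crop pixel (265,200). The spoon is next.

```bash
python3 -m crank '[0.4,-2.7,0.4,1,0, 0.4,-2.7,0.4,2,0, 0.4,0,0,4,4.3, 0.4,0,0,4,4.2, 0.4,0,0,4,0, 0.4,0,0,4,0, 0.4,0,0,4,0, 0.4,0,0,4,0, 0.4,0,0,2.8,0, 0.4,0,0,1,0]'
python3 -m crank '[0.4,0,0,0.1,0, 0.4,0,0,0,0, 1,0,0,0,0, 1,0,0,0,0, 1,0,0,0,0, 1,0,0,0,0, 1,0,0,0,0, 1,0,0,0,0]' 40
python3 -m crank '[1,0,0,0,0, 1,0,0,-2,0, 1,0,0,-4,0, 1,0,0,-4,0, 1,0,0,-4,0, 1,0,0,-4,0, 1,0,0,-4,0, 1,0,0,-4,0, 1,0,0,-3.5,-4.3, 1,0,0,0,-4.2]'
python3 -m crank '[1,0,0,0,0, 1,0,0,0,0]'
python3 held.py spoon w7
```

```text
time: 10.22
tcp_pos: [0.4465, 0.356, 0.0087]
eef_rot: [-0.003, 0.074, 0.997, -0.002]
force: [-0.4, -0.3, -1.1]
finger_gap: 0.0512
gripper_force: 0.0
time: 10.88
tcp_pos: [0.4508, 0.3596, 0.0145]
eef_rot: [0.001, 0.074, 0.997, 0.001]
force: [0.0, 0.3, 5.7]
finger_gap: 0.0148
gripper_force: 39.2
time: 11.72
tcp_pos: [0.4518, 0.3604, 0.3168]
eef_rot: [0.005, -0.002, 1.0, 0.004]
force: [0.4, 0.1, 0.2]
finger_gap: 0.0146
gripper_force: 39.5
time: 11.88
tcp_pos: [0.4493, 0.3584, 0.3078]
eef_rot: [0.0, 0.001, 1.0, 0.0]
force: [-0.8, -0.5, -1.3]
finger_gap: 0.0148
gripper_force: 39.4
[0.4493 0.3584 0.3078] 11.8833 0.014759684457531941 [0.002 1.    0.001]
0.98 21508 min/max [0.3516 0.3327 0.2992] [0.4974 0.3864 0.3053]
top z slope,at tcp: [0.014  0.3032] y slope, at tcp [-0.0011  0.3595] predicted eye z 0.2992034528202494
```

```bash
python3 -m crank '[1,-1.2,1.2,-0.3,0, 1,-1.2,1.2,0,0, 1,-1.2,1.15,0,0, 1,0,0,0,0, 1,0,0,1.0,0, 1,0,0,1.2,0, 1,0,0,1.2,0, 1,0,0,0,0, 1,0,0,0,0]'
python3 held.py spoon w8
```

```text
time: 12.73
tcp_pos: [0.4841, 0.3929, 0.2747]
eef_rot: [-0.001, 0.0, 1.0, -0.001]
force: [0.5, 0.6, 0.4]
finger_gap: 0.014
gripper_force: 39.5
[0.4841 0.3929 0.2747] 12.7333 0.014048180934041957 [ 0.001  1.    -0.002]
0.74 21405 min/max [0.3865 0.3668 0.2669] [0.5324 0.4211 0.2723]
top z slope,at tcp: [0.0102 0.2701] y slope, at tcp [-0.0022  0.3937] predicted eye z 0.26584329446135535
```

```bash
python3 -m crank '[0.3,0,0,0,0, 0.3,0,0,0,0, 0.3,0,0,0,0, 0.3,0,0,0,0, 0.3,0,0,0,0, 0.3,3,0,-2,0, 0.3,3,0,-2,0, 0.3,3,0,-0.5,0]'
python3 -m crank '[0.3,0,-3.9,0,0, 0.3,0,-3.9,0,0, 0.3,0,-3.9,0,0, 0.3,0,-3.9,0,0, 0.3,0,-3.9,0,0, 0.3,0,-3.2,0,0, 0.3,0,0,0,0]'
python3 u.py w9 brush
python3 -c "
from h import *
d=snap('side'); save(d,'s9')
for n in ('spoon_eye','turner_eye','brush_mid','brush_eye'): print(n,[(round(r['conf'],2),onplane(d,r['position'],.24 if n[0]!='b' else .005).round(3)) for r in finder.spot_point(n,'side')[:2]])"
```

```text
time: 13.5
tcp_pos: [0.3954, 0.3945, 0.3239]
eef_rot: [0.001, 0.001, 1.0, 0.001]
force: [-0.4, 1.0, 1.0]
finger_gap: 0.0598
gripper_force: 0.0
time: 14.08
tcp_pos: [0.3948, 0.1626, 0.3219]
eef_rot: [0.0, 0.003, 1.0, -0.001]
force: [0.5, -0.2, 0.4]
finger_gap: 0.0598
gripper_force: 0.0
[0.395 0.163 0.322] [ 0.01  1.   -0.  ] 14.0833 [ 0.39 -0.04 -0.27  1.33 -0.    0.4 ]
brush_mid [(0.69, [321, 196], [0.454, 0.167, 0.005])]
brush_eye [(0.94, [306, 245], [0.528, 0.145, 0.005])]
 mask 0.76 [0.438 0.17 ] dir deg -15.4 ends [0.363 0.19 ] [0.548 0.139]
spoon_eye []
turner_eye []
brush_mid [(0.84, array([0.447, 0.159, 0.005])), (0.55, array([ 0.406, -0.54 ,  0.005]))]
brush_eye [(0.26, array([0.817, 0.013, 0.005]))]
```

```bash
python3 -m crank '[0.4,-2.9,0.2,1,0, 0.4,-2.9,0.2,2,0, 0.4,0,0,4,5.2, 0.4,0,0,4,5.2, 0.4,0,0,4,5.1, 0.4,0,0,4,0, 0.4,0,0,4,0, 0.4,0,0,4,0, 0.4,0,0,2.8,0, 0.4,0,0,1,0]'
python3 -m crank '[0.4,0,0,0.1,0, 0.4,0,0,0,0, 1,0,0,0,0, 1,0,0,0,0, 1,0,0,0,0, 1,0,0,0,0, 1,0,0,0,0, 1,0,0,0,0]' 40
python3 -m crank '[1,0,0,0,0, 1,0,0,-2,0, 1,0,0,-4,0, 1,0,0,-4,0, 1,0,0,-4,0, 1,0,0,-4,0, 1,0,0,-4,0, 1,0,0,-4,-5.1, 1,0,0,-3.5,-5.2, 1,0,0,0,-5.2]'
python3 -m crank '[1,0,0,0,0, 1,0,0,0,0]'
python3 held.py brush w10
```

```text
time: 15.37
tcp_pos: [0.4499, 0.1703, 0.0091]
eef_rot: [-0.003, 0.134, 0.991, -0.002]
force: [-0.9, -0.5, 0.3]
finger_gap: 0.0513
gripper_force: 0.0
time: 16.03
tcp_pos: [0.455, 0.1715, 0.0142]
eef_rot: [0.002, 0.135, 0.991, 0.001]
force: [-0.9, -0.2, 6.9]
finger_gap: 0.0145
gripper_force: 39.3
time: 16.87
tcp_pos: [0.4563, 0.1722, 0.3159]
eef_rot: [0.006, -0.002, 1.0, 0.002]
force: [2.0, 0.1, -1.7]
finger_gap: 0.0147
gripper_force: 39.8
time: 17.03
tcp_pos: [0.4532, 0.171, 0.3077]
eef_rot: [0.0, 0.001, 1.0, 0.0]
force: [-0.9, -0.3, -0.7]
finger_gap: 0.0142
gripper_force: 39.8
[0.4532 0.171  0.3077] 17.0333 0.014158619166878965 [0.003 1.    0.   ]
0.84 20458 min/max [0.3594 0.1497 0.3006] [0.5011 0.1929 0.3063]
top z slope,at tcp: [-0.0053  0.3034] y slope, at tcp [0.0064 0.1718] predicted eye z 0.29797471499270634
```

```bash
python3 -m crank '[1,-1,1.1,-0.3,0, 1,-1,1.1,0,0, 1,-0.9,1.2,0,0, 1,0,0,0,0, 1,0,0,1.0,0, 1,0,0,1.1,0, 1,0,0,1.2,0, 1,0,0,0,0, 1,0,0,0,0]'
python3 held.py brush w11
```

```text
time: 17.88
tcp_pos: [0.4809, 0.204, 0.2758]
eef_rot: [-0.001, 0.0, 1.0, -0.001]
force: [0.6, 0.2, -1.2]
finger_gap: 0.0143
gripper_force: 39.8
[0.4809 0.204  0.2758] 17.8833 0.01434113857978334 [ 0.001  1.    -0.001]
0.86 20176 min/max [0.3873 0.1828 0.2691] [0.5284 0.2258 0.2747]
top z slope,at tcp: [-0.0086  0.2715] y slope, at tcp [0.0021 0.2046] predicted eye z 0.26587210022759955
```

```bash
python3 -m crank '[0.3,0,0,0,0, 0.3,0,0,0,0, 0.3,0,0,0,0, 0.3,0,0,0,0, 0.3,0,0,0,0, 0.3,3,0,-2,0, 0.3,3,0,-2,0, 0.3,2,0,-0.5,0]'
python3 -m crank '[0.3,0,-3.9,0,0, 0.3,0,-3.9,0,0, 0.3,0,-3.9,0,0, 0.3,0,-3.9,0,0, 0.3,0,-3.9,0,0, 0.3,0,0,0,0]'
cat > bx.py <<'E'
from h import *
import sys
s=arm.state(); d=snap("wrist"); save(d,sys.argv[1]); P=cloud(d)
print(np.round(s["tcp_pos"],4),s["time"])
for r in finder.cut_out("box_center","wrist")[:2]:
    m=r["region"]&(d["z_map"]>0); q=P[m]; q=q[(q[:,2]>.042)&(q[:,2]<.056)]
    if len(q)>30: c,sz,a=cv2.minAreaRect((q[:,:2]*1000).astype(np.float32)); print("box rim",r["conf"],np.round(c),np.round(sz),round(a,1),len(q))
for r in finder.cut_out("mat","wrist")[:2]:
    v,u=np.nonzero(r["region"]); q=np.array([onplane(d,(a,b),0)[:2] for a,b in zip(u[::5],v[::5])])
    c,sz,a=cv2.minAreaRect((q*1000).astype(np.float32)); print("mat",r["conf"],np.round(c),np.round(sz),round(a,1))
print([(r["conf"],onplane(d,r["position"],0)) for r in finder.spot_point("mat","wrist")[:2]])
E
python3 bx.py w12
```

```text
time: 18.65
tcp_pos: [0.4014, 0.2052, 0.3248]
eef_rot: [0.001, 0.0, 1.0, 0.001]
force: [0.9, 1.0, 0.9]
finger_gap: 0.06
gripper_force: 0.0
time: 19.15
tcp_pos: [0.402, 0.0044, 0.3227]
eef_rot: [0.0, 0.004, 1.0, -0.002]
force: [-1.0, 0.3, 0.3]
finger_gap: 0.0601
gripper_force: 0.0
[0.402  0.0044 0.3227] 19.15
box rim 0.93 [ 227. -321.] [ 3. 43.] 6.3 128
box rim 0.92 [449.  16.] [100. 130.] 85.2 1385
mat 0.71 [590.  -4.] [130. 162.] 87.3
[(0.89, array([ 0.59093381, -0.00318759,  0.        ]))]
```

View pics/w12.png

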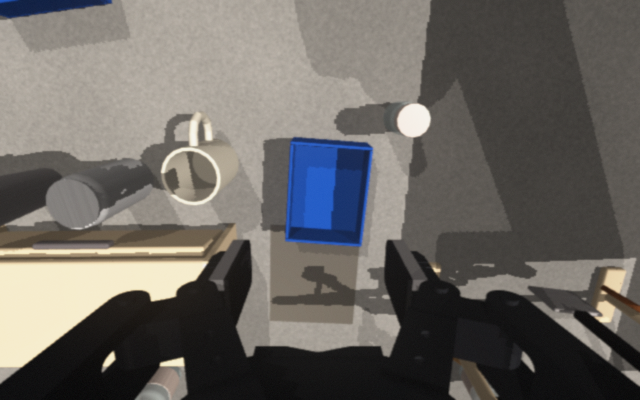

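```bash
python3 -m crank '[0.4,-2.5,3,1,0, 0.4,-2.6,3,2,0, 0.4,0,0,4,2.4, 0.4,0,0,4,2.4, 0.4,0,0,4,0, 0.4,0,0,4,0, 0.4,0,0,4,0, 0.4,0,0,3,0, 0.4,0,0,2,0, 0.4,0,0,0,0]'
python3 -m crank '[0.4,0,0,1.3,0, 0.4,0,0,0,0, 0.4,0,0,0,0, 1,0,0,0,0, 1,0,0,0,0, 1,0,0,0,0, 1,0,0,0,0, 1,0,0,0,0, 1,0,0,0,0]' 20
```

```text
time: 20.18
tcp_pos: [0.4478, 0.0694, 0.0396]
eef_rot: [-0.004, 0.04, 0.999, -0.001]
force: [-0.9, -0.1, 0.5]
finger_gap: 0.0511
gripper_force: 0.0
time: 20.93
tcp_pos: [0.4524, 0.0677, 0.0314]
eef_rot: [0.001, 0.042, 0.999, -0.0]
force: [-1.4, -2.2, 6.8]
finger_gap: 0.0036
gripper_force: 24.3
```

```bash
python3 -m crank '[1,-1,-0.1,0,0, 1,-1.9,-0.15,0,0, 1,-1.9,-0.15,0,0, 1,-1.9,-0.15,0,0, 1,-1.9,-0.15,0,0, 1,-1.9,-0.2,0,0, 1,-1.9,-0.2,0,0, 1,-1.75,-0.1,0,0, 1,0,0,0,-2.1, 1,0,0,0,0]'
python3 -m crank '[1,0,0,0,0, 1,0,0,0,0, 0.3,0,0,0,0, 0.3,0,0,0,0, 0.3,0,0,0,0, 0.3,0,0,0,0, 0.3,0,0,-3,0, 0.3,0,0,-4,0, 0.3,0,0,-4,0, 0.3,0,0,-4,0]'
python3 -m crank '[0.3,3.5,0,-4,0, 0.3,3.5,0,-4,0, 0.3,3.5,-2,-4,0, 0.3,3.5,-2,-1,0, 0.3,3,0,0,2.7, 0.3,0,0,0,0]'
python3 bx.py w13
```

```text
time: 21.77
tcp_pos: [0.5937, 0.0444, 0.0311]
eef_rot: [0.001, 0.023, 1.0, 0.0]
force: [2.6, -0.5, 1.7]
finger_gap: 0.0036
gripper_force: 24.1
time: 22.6
tcp_pos: [0.5907, 0.0443, 0.1817]
eef_rot: [-0.001, 0.024, 1.0, -0.0]
force: [1.3, 1.3, -0.7]
finger_gap: 0.0595
gripper_force: 0.0
time: 23.1
tcp_pos: [0.4398, 0.0161, 0.2836]
eef_rot: [-0.001, 0.049, 0.999, 0.0]
force: [-0.5, 0.9, -0.7]
finger_gap: 0.0598
gripper_force: 0.0
[0.4398 0.0161 0.2836] 23.1
box rim 0.72 [590.  -3.] [100. 131.] 87.3 1576
box rim 0.72 [357.  99.] [39. 20.] 7.5 239
mat 0.87 [588.  -5.] [131. 161.] 86.7
[(0.59, array([ 0.42261131, -0.15796121,  0.        ]))]
```

```bash
python3 -m crank '[0.0,0,0,0,-5.6, 0,0.5,-3.5,-1,0, 0,0.5,-3.5,-1,0, 0,0.5,-3.5,-1,0, 0,0.5,-3.5,-1,0, 0,0,-3.5,-1,0, 0,0,-3.5,-1,0, 0,0,0,0,0]'
cat > v.py <<'E'
from h import *
import sys
s=arm.state(); d=snap("wrist"); save(d,sys.argv[1]); P=cloud(d)
print(np.round(s["tcp_pos"],4),s["time"],rot(s["eef_rot"])[:,1].round(3))
for n,h in (("mug",.09),("can",.12),("straws",.13)):
    for r in finder.cut_out(n+"_mid","wrist")[:1]:
        m=r["region"]&(d["z_map"]>0); q=P[m]; t=q[(q[:,2]>h-.008)&(q[:,2]<h+.008)]
        if len(t)<20: print(n,"few",len(t));continue
        c,rad=cv2.minEnclosingCircle((t[:,:2]*1000).astype(np.float32)); print(n,round(r["conf"],2),"circ",np.round(c,1),round(rad,1),len(t))
        b=q[(q[:,2]>.02)&(np.linalg.norm(q[:,:2]*1000-c,axis=1)>40)&(q[:,2]<h+.01)]
        if n=="mug" and len(b): 
            w=b.mean(0)[:2]*1000-c; print(" handle",w.round(),np.degrees(np.arctan2(w[1],w[0])).round(),len(b))
e=P[(abs(P[...,2]-.12)<.006)&(P[...,0]>.49)&(P[...,1]<-.1)]
c,sz,a=cv2.minAreaRect((e[:,:2]*1000).astype(np.float32)); print("org",np.round(c),np.round(sz),a,e[:,0].min(),e[:,1].max())
E
python3 v.py w14
```

```text
time: 23.97
tcp_pos: [0.427, -0.1991, 0.3433]
eef_rot: [0.001, 0.001, 1.0, -0.002]
force: [0.1, 0.4, 0.0]
finger_gap: 0.0853
gripper_force: 0.0
[ 0.427  -0.1991  0.3433] 23.9667 [ 0.002  1.    -0.003]
mug 0.68 circ [ 414.5 -136.7] 33.1 700
 handle [-53.   0.] 180.0 309
can 0.86 circ [ 436.3 -251.2] 28.1 2006
straws 0.91 circ [ 443.7 -370.3] 30.2 830
org [ 572. -285.] [141. 341.] 0.20764338970184326 0.5015943978174384 -0.11456364400758355
```

View pics/w14.png

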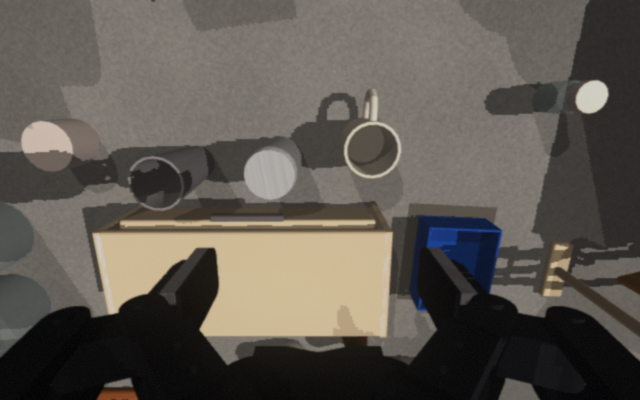

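```bash
python3 -m crank '[0,0.6,3.1,0,0, 0,0.65,3.1,1,0, 0,0,0,4,0, 0,0,0,4,0, 0,0,0,4,0, 0,0,0,4,0, 0,0,0,4,0, 0,0,0,4,0, 0,0,0,2.5,0, 0,0,0,1,0]'
python3 -m crank '[0,0,0,0.1,0, 0,0,0,0,0, 1,0,0,0,0, 1,0,0,0,0, 1,0,0,0,0, 1,0,0,0,0, 1,0,0,0,0]' 30
```

```text
time: 25.0
tcp_pos: [0.4092, -0.1289, 0.0534]
eef_rot: [-0.003, -0.003, 1.0, 0.001]
force: [-0.5, 0.0, 0.4]
finger_gap: 0.0854
gripper_force: 0.0
time: 25.58
tcp_pos: [0.4145, -0.1325, 0.0583]
eef_rot: [0.002, -0.002, 1.0, -0.001]
force: [0.4, -3.2, 6.2]
finger_gap: 0.0642
gripper_force: 33.6
```

```bash
python3 -m crank '[1,0,0,-2,0, 1,0,0,-3,0, 1,0,0,-4,0, 1,0,0,-4,0, 1,0,0,-2.5,0, 1,-1.5,-0.5,0,0, 1,-2.5,-0.8,0,0, 1,-2.5,-0.8,0,0, 1,-2.5,-0.8,0,0, 1,-2.5,-0.8,0,0]'
python3 -m crank '[1,-2.5,-0.8,0,0, 1,-1.75,-0.7,0,0, 1,0,0,0,0, 1,0,0,1,0, 1,0,0,1,0, 1,0,0,0.8,0, 1,0,0,0.2,0, 1,0,0,0,0, 1,0,0,0,0]'
```

```text
time: 26.42
tcp_pos: [0.5284, -0.168, 0.2116]
eef_rot: [-0.0, -0.002, 1.0, 0.001]
force: [0.3, 0.9, -2.5]
finger_gap: 0.0638
gripper_force: 36.2
time: 27.17
tcp_pos: [0.5697, -0.1828, 0.1815]
eef_rot: [-0.0, -0.002, 1.0, 0.0]
force: [1.3, -0.2, -2.5]
finger_gap: 0.0639
gripper_force: 36.2
```

```bash
python3 -m crank '[1,0,0,0.2,0, 1,0,0,0.1,0, 1,0,0,0,0, 1,0,0,0,0]'; python3 -m crank '[1,0,0,0.15,0, 1,0,0,0,0, 1,0,0,0,0]'
```

```text
time: 27.5
tcp_pos: [0.5704, -0.1831, 0.1788]
eef_rot: [0.0, -0.002, 1.0, -0.0]
force: [0.6, -0.8, -2.6]
finger_gap: 0.0638
gripper_force: 36.2
time: 27.75
tcp_pos: [0.5706, -0.1831, 0.1783]
eef_rot: [0.001, -0.002, 1.0, -0.0]
force: [-2.4, 0.3, 5.8]
finger_gap: 0.0638
gripper_force: 37.2
```

```bash
python3 -m crank '[0,0,0,0,0, 0,0,0,0,0, 0,0,0,0,0, 0,0,0,0,0, 0,0,0,-2,0, 0,0,0,-4,0, 0,0,0,-4,0, 0,1,-0.5,-3,0, 0,3,-1.5,-2,0, 0,3,-1.5,0,0]'
python3 -m crank '[0,3,-1.5,0,0, 0,3.2,-1.7,0,0, 0,0,0,0,0, 0,0,0,0,0]'
python3 v.py w15
```

```text
time: 28.58
tcp_pos: [0.5024, -0.219, 0.3319]
eef_rot: [0.003, -0.003, 1.0, -0.002]
force: [0.8, -1.0, 1.0]
finger_gap: 0.0854
gripper_force: 0.0
time: 28.92
tcp_pos: [0.4374, -0.2512, 0.3276]
eef_rot: [0.0, -0.0, 1.0, -0.0]
force: [0.0, -0.5, -0.4]
finger_gap: 0.0856
gripper_force: 0.0
[ 0.4374 -0.2512  0.3276] 28.9167 [-0.001  1.    -0.   ]
mug few 0
can 0.55 circ [ 436.1 -251.7] 27.8 2217
straws 0.59 circ [ 443.7 -370.2] 29.9 804
org [ 575. -375.] [151. 526.] 2.9760794639587402 0.5018514846201672 -0.11454708872856023
```

Directly above the can. I'll descend 25 cm and close.

```bash
python3 -m crank '[0,0,0,2,0, 0,0,0,4,0, 0,0,0,4,0, 0,0,0,4,0, 0,0,0,4,0, 0,0,0,4,0, 0,0,0,2.5,0, 0,0,0,0.5,0, 0,0,0,0,0]'
python3 -m crank '[0,0,0,0,0, 1,0,0,0,0, 1,0,0,0,0, 1,0,0,0,0, 1,0,0,0,0, 1,0,0,0,0]' 25
python3 -m crank '[1,0,0,-2,0, 1,0,0,-3,0, 1,0,0,-4,0, 1,0,0,-4,0, 1,0,0,-2,0, 1,-1.5,-0.4,0,0, 1,-2.5,-0.6,0,0, 1,-2.5,-0.6,0,0, 1,-2.5,-0.6,0,0, 1,-2.5,-0.6,0,0]'
```

```text
time: 29.87
tcp_pos: [0.4377, -0.2491, 0.0753]
eef_rot: [-0.002, -0.002, 1.0, 0.001]
force: [1.1, -0.1, 0.3]
finger_gap: 0.0852
gripper_force: 0.0
time: 30.37
tcp_pos: [0.4402, -0.2516, 0.0792]
eef_rot: [0.002, -0.002, 1.0, -0.001]
force: [0.2, 0.1, 7.0]
finger_gap: 0.0591
gripper_force: 26.5
time: 31.2
tcp_pos: [0.5544, -0.2782, 0.2276]
eef_rot: [0.0, -0.002, 1.0, -0.0]
force: [-0.3, 0.1, -2.7]
finger_gap: 0.0591
gripper_force: 29.5
```

```bash
python3 -m crank '[1,-1,-0.3,0,0, 1,-1,-0.3,0,0, 1,0,0,0,0, 1,0,0,1,0, 1,0,0,0.9,0, 1,0,0,0.5,0, 1,0,0,0.2,0, 1,0,0,0,0, 1,0,0,0,0]'; python3 -m crank '[1,0,0,0.15,0, 1,0,0,0,0, 1,0,0,0,0]'
```

```text
time: 31.95
tcp_pos: [0.5733, -0.2839, 0.2011]
eef_rot: [-0.0, -0.002, 1.0, 0.0]
force: [0.0, -0.1, -2.4]
finger_gap: 0.0588
gripper_force: 29.5
time: 32.2
tcp_pos: [0.5737, -0.2841, 0.1999]
eef_rot: [0.0, -0.002, 1.0, -0.0]
force: [-0.1, -0.6, -2.5]
finger_gap: 0.0595
gripper_force: 29.5
```

```bash
python3 -m crank '[1,0,0,0.15,0, 1,0,0,0,0, 1,0,0,0,0]'
```

```text
time: 32.45
tcp_pos: [0.574, -0.2842, 0.1993]
eef_rot: [0.001, -0.002, 1.0, -0.0]
force: [-1.8, 0.4, 5.7]
finger_gap: 0.0593
gripper_force: 29.9
```

```bash
python3 -m crank '[0,0,0,0,0, 0,0,0,0,0, 0,0,0,0,0, 0,0,0,0,0, 0,0,0,-2,0, 0,0,0,-4,0, 0,0,0,-4,0, 0,1,-0.7,-3.5,0, 0,3,-2,0,0, 0,3,-2,0,0]'
python3 -m crank '[0,3,-2,0,0, 0,3,-2,0,0, 0,0,0,0,0, 0,0,0,0,0]'
python3 v.py w16
```

```text
time: 33.28
tcp_pos: [0.5053, -0.3319, 0.3359]
eef_rot: [0.002, -0.003, 1.0, -0.002]
force: [0.7, -1.0, -0.5]
finger_gap: 0.0855
gripper_force: 0.0
time: 33.62
tcp_pos: [0.4426, -0.3725, 0.3334]
eef_rot: [0.0, 0.0, 1.0, -0.0]
force: [0.2, 0.7, -0.3]
finger_gap: 0.0855
gripper_force: 0.0
[ 0.4426 -0.3725  0.3334] 33.6167 [ 0.  1. -0.]
mug few 0
can 0.96 circ [ 559.1 -289.8] 26.8 72
straws 0.68 circ [ 443.6 -370.2] 29.6 611
org [ 578. -393.] [252. 575.] 9.628362655639648 0.49973088478805516 -0.11334101261176527
```

```bash
python3 -m crank '[0,0,0.1,2,0, 0,0,0.1,4,0, 0,0,0,4,0, 0,0,0,4,0, 0,0,0,4,0, 0,0,0,4,0, 0,0,0,2.1,0, 0,0,0,0.5,0, 0,0,0,0,0]'
python3 -m crank '[0,0,0,0,0, 1,0,0,0,0, 1,0,0,0,0, 1,0,0,0,0, 1,0,0,0,0, 1,0,0,0,0]' 25
python3 -m crank '[1,0,0,-2,0, 1,0,0,-3,0, 1,0,0,-4,0, 1,0,0,-4,0, 1,0,0,-2,0, 1,-1.5,-0.2,0,0, 1,-2.5,-0.3,0,0, 1,-2.5,-0.3,0,0, 1,-2.5,-0.3,0,0, 1,-2.5,-0.3,0,0]'
python3 -m crank '[1,-1.3,0,0,0, 1,0,0,0,0, 1,0,0,0,0, 1,0,0,1,0, 1,0,0,0.8,0, 1,0,0,0.4,0, 1,0,0,0.2,0, 1,0,0,0,0, 1,0,0,0,0]'
```

```text
time: 34.57
tcp_pos: [0.4436, -0.3678, 0.0853]
eef_rot: [-0.001, -0.002, 1.0, 0.001]
force: [-0.0, -0.6, 0.2]
finger_gap: 0.0854
gripper_force: 0.0
time: 35.07
tcp_pos: [0.4454, -0.3706, 0.0895]
eef_rot: [0.002, -0.002, 1.0, -0.001]
force: [0.7, 0.1, 6.3]
finger_gap: 0.0585
gripper_force: 25.7
time: 35.9
tcp_pos: [0.5601, -0.3833, 0.2383]
eef_rot: [0.001, -0.001, 1.0, -0.0]
force: [-0.7, -0.8, -1.3]
finger_gap: 0.0587
gripper_force: 27.7
time: 36.65
tcp_pos: [0.5716, -0.3831, 0.2131]
eef_rot: [-0.0, -0.001, 1.0, 0.0]
force: [0.7, -1.3, -1.3]
finger_gap: 0.0582
gripper_force: 27.7
```

Contact should come at about z = 0.209.

```bash
python3 -m crank '[1,0,0,0.2,0, 1,0,0,0,0, 1,0,0,0,0]'; python3 -m crank '[1,0,0,0.2,0, 1,0,0,0,0, 1,0,0,0,0]'
```

```text
time: 36.9
tcp_pos: [0.572, -0.3831, 0.2112]
eef_rot: [0.0, -0.002, 1.0, -0.0]
force: [0.4, -0.1, -2.1]
finger_gap: 0.0586
gripper_force: 27.7
time: 37.15
tcp_pos: [0.5723, -0.3832, 0.2096]
eef_rot: [0.0, -0.002, 1.0, -0.0]
force: [-0.7, -0.4, 0.5]
finger_gap: 0.0584
gripper_force: 27.7
```

```bash
python3 -m crank '[1,0,0,0.1,0, 1,0,0,0,0, 0,0,0,0,0, 0,0,0,0,0, 0,0,0,0,0, 0,0,0,0,0, 0,0,0,-2,0, 0,0,0,-4,0, 0,0,0,-4,0, 0,0,0,-4,0]'
python3 -m crank '[0,3,0,-2,0, 0,3,2,0,0, 0,3,3,0,0, 0,3,3,0,0, 0,3,3,0,0, 0,0,3,0,0, 0,0,3,0,0, 0,0,3,0,0, 0,0,0,0,0]'
python3 -c "
from h import *
ims=[]
for c in ('scene','side','wrist'):
    d=snap(c); save(d,c+'9'); ims.append(d)
P=cloud(ims[0]); 
a=cv2.imread('pics/scene9.png')[120:320,170:490]; b=cv2.imread('pics/side9.png')[60:300,180:500]
cv2.imwrite('pics/f1.png',np.vstack([cv2.resize(a,(480,300)),cv2.resize(b,(400,300)) if 0 else cv2.resize(b,(480,300))]))"
python3 bx.py w17
```

```text
time: 37.98
tcp_pos: [0.5714, -0.3827, 0.3491]
eef_rot: [-0.001, -0.002, 1.0, 0.0]
force: [1.4, -1.1, -0.1]
finger_gap: 0.0853
gripper_force: 0.0
time: 38.73
tcp_pos: [0.4222, -0.1812, 0.3687]
eef_rot: [0.0, -0.003, 1.0, 0.001]
force: [-0.3, -0.5, -0.0]
finger_gap: 0.0854
gripper_force: 0.0
[ 0.4231 -0.1851  0.3682] 38.8833
box rim 0.8 [590.  -3.] [100. 129.] 87.2 867
mat 0.59 [589.  -5.] [131. 160.] 86.7
mat 0.21 [691. 253.] [313.  83.] 47.0
[]
```

View pics/f1.png

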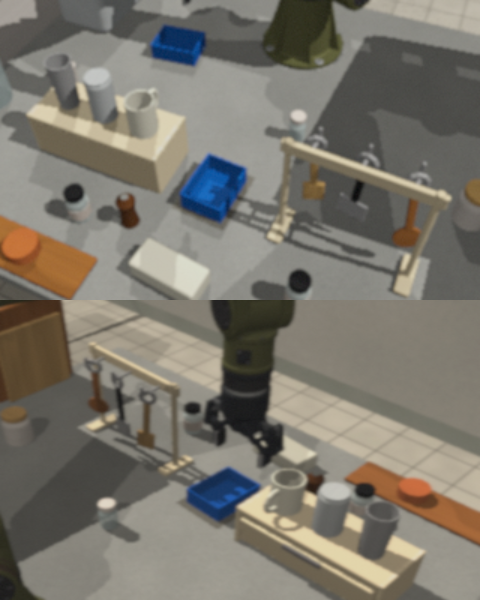

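View pics/wrist9.png

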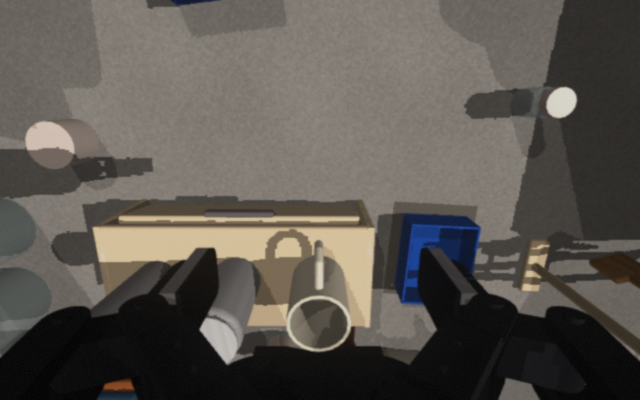

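The pictures show all three utensils on the hooks, the three vessels on the organiser and the box on its mat. I'll check plumb and upright from depth before handing in.

```bash
python3 -m crank '[0,0,0,0,0, 0,0,0,0,0, 0,0,0,0,0, 0,0,0,0,0, 0,0,0,0,0, 0,0,0,0,0, 0,0,0,0,0, 0,0,0,0,0, 0,0,0,0,0, 0,0,0,0,0]' >/dev/null; python3 - <<'E'
from h import *
for c in("scene","side"):
    d=snap(c); P=cloud(d)[d["z_map"]>0]
    for y in(.206,.3,.395):
        q=P[(abs(P[:,1]-y)<.035)&(P[:,0]>.5)&(P[:,0]<.60)&(P[:,2]>.09)&(P[:,2]<.225)]
        k=[np.polyfit(q[:,2],q[:,i],1) for i in(0,1)]; print(c,y,len(q),[(round(a[0],3),round(np.polyval(a,.24),3)) for a in k])
    for n,y,h in(("mug",-.183,.21),("can",-.284,.24),("str",-.383,.25)):
        q=P[(abs(P[:,1]-y)<.05)&(abs(P[:,0]-.572)<.06)&(abs(P[:,2]-h)<.008)]; print(n,len(q),q.mean(0).round(3),cv2.minEnclosingCircle((q[:,:2]*1000).astype(np.float32)))
E
```

```text
scene 0.206 200 [(np.float64(0.023), np.float64(0.574)), (np.float64(-0.073), np.float64(0.204))]
scene 0.3 211 [(np.float64(0.035), np.float64(0.58)), (np.float64(0.043), np.float64(0.303))]
scene 0.395 213 [(np.float64(0.057), np.float64(0.587)), (np.float64(-0.023), np.float64(0.392))]
mug 108 [ 0.577 -0.182  0.207] ((573.7527465820312, -183.09640502929688), 34.922977447509766)
can 167 [ 0.574 -0.283  0.237] ((573.5134887695312, -283.9781188964844), 28.17201042175293)
str 76 [ 0.574 -0.383  0.246] ((571.7901611328125, -380.27044677734375), 33.04903793334961)
side 0.206 229 [(np.float64(0.022), np.float64(0.562)), (np.float64(-0.068), np.float64(0.2))]
side 0.3 178 [(np.float64(0.005), np.float64(0.566)), (np.float64(0.054), np.float64(0.3))]
side 0.395 211 [(np.float64(-0.01), np.float64(0.574)), (np.float64(-0.03), np.float64(0.391))]
mug 167 [ 0.566 -0.185  0.208] ((562.4991455078125, -185.1722869873047), 40.8710823059082)
can 273 [ 0.564 -0.287  0.24 ] ((566.4107055664062, -284.69354248046875), 30.987991333007812)
str 169 [ 0.567 -0.385  0.248] ((568.0841674804688, -385.1013488769531), 31.843029022216797)
```

All within tolerance.

```bash
python3 -c "
from bench import arm
print(arm.sign_off())"
```

```text
the job is handed in; nothing more can be done
None
```

The job is handed in at about 40 s of the 210 s: the blue box is centred on its mat, the turner, spoon and brush each hang on their own hook, and the mug, can and straw holder stand on the organiser. My last camera checks put the box, utensils and vessels within the stated tolerances, but the sign-off call returned no verdict.

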